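# Find the heavy side of the balance wheel

## Task

The closed wheel on the balancing stand has a hidden weight somewhere inside: take its crank handle, turn the wheel slowly through at least one full turn to feel which side is heavy, then bring the heavy side straight down, to within about 15 degrees. Finish while still gripping the handle and holding the wheel still there: do not let go. Leave the loose things on the table around it where they are.

Things in the scene. Friction and masses are not known exactly. Their poses are not given: they have to be found in the camera images.
- stand: balancing stand, bolted down at a place and yaw (up to 0.45 rad) that differ each time: dark base plate 180 x 170 mm, 14 mm thick, and a grey bearing pedestal. Origin on the table straight below the middle of the wheel; z up; y level along the axle: the pedestal stands on the +y side (35 to 100 mm from the origin), the crank handle is on the -y side; x level, across the axle.
- axle (a point): middle of the wheel, on its axle, 150 mm above the table, fixed to the stand, axes as the stand's. The wheel is a plain closed hollow metal disc, 150 mm in diameter, 40 mm thick. Unseen inside is one weight, 0.40 to 0.52 kg, its centre 48 mm from the axle, at an angle to the handle that differs each time and is not given: the heavy side. The rest of the wheel is balanced.
- handle: crank handle: straight dark rubber round grip, 22 mm in diameter, 90 mm long, parallel to the axle, 55 mm out from it. Origin at the middle of the grip, 77 mm from the middle of the wheel towards -y of the stand (57 mm from the wheel's face); y along the grip, towards the wheel. It spins freely on its pin, so a hand holding it can keep its own direction while cranking. Its 20 g are counterbalanced.
- wheel (a joint): angle of the wheel (rad), endless both ways; 0 with the handle straight above the axle, growing as it goes from the top towards the stand's +x; starts at -0.5 to 0.5. The greased bearing drags with a constant 0.32 N m, more than the weight's pull (at most 0.19 to 0.25 N m): the wheel stays where left. Cranking takes about 6 N, up to 4 N more as the heavy side rises, 4 N less as it sinks.
- tape: roll of white paper tape lying flat, 64 mm across, 19 mm high, loose, beside the balancing stand; origin at the centre of its underside
- spanner: small steel open-ended spanner lying flat, 150 mm long, loose, beside the stand; origin at its middle, x along its length
- brass_weight: brass laboratory weight with a knob on top, 42 mm across, 47 mm high, loose, beside the stand; origin at the centre of its underside
- bobbin: wooden bobbin standing on end, 40 mm across, 44 mm high, loose, beside the stand; origin at the centre of its underside
- pencup: grey cup, 72 mm across, 100 mm high, loose, towards the left; origin at the centre of its underside
- tray: shallow blue sample tray, 150 x 220 x 40 mm, loose, towards the right; origin at the centre of its underside

How it is judged:
By the outcome, as a careful person would: the job done as asked, in the order asked, and still so for the second after the job is handed in, while the arm keeps its last pose, push and grip.
It also fails if it takes over 51 s, if anything falls off the work surface, if the arm or the gripper's body presses on something with over 40 N, if the wrist force passes 120 N, or if a joint passes its speed limit or range.

## Robot

A 7-joint arm with a two-finger parallel gripper is mounted at the origin on the work surface. World frame = base frame: x ahead of the robot, y to its left, z up, the work surface at z = 0. Lengths are in m, angles in degrees, forces in N, time in s.
With the tool pointing down it reaches from about 0.425 to 0.875 m from the base axis. Payload 4.7 kg.
Tool frame: the origin (TCP) lies between the finger pads; the fingertips stand 25 mm ahead of it and the grasp point (between the pads) lies 6 mm ahead of it (env.tip_reach is the distance from the TCP to the fingertips, in m); z points along the fingers, y is the direction in which the jaws open and shut (so a half turn about z gives the same grasp; the last joint's range is limited). The gripper opens to 87 mm and grips with 3 to 60 N. Pads are 19 mm wide; open, the fingers measure 117 mm over their backs; the gripper's body (75 mm by 190 mm) begins 51 mm behind the grasp point.
Start: joints at [68.474, 18.392, -4.016, 83.108, 1.295, 78.541, -3.26], TCP at [0.247, -0.601, 0.248] pointing down, gripper open.
Joint ranges: [-163.93, 163.93], [-17.29, 119.83], [-79.2, 71.16], [3.27, 140.29], [-89.18, 269.18], [5.43, 117.66], [-154.24, 154.24]. Speed limits (degrees/s): [147.25, 147.25, 180, 180, 180, 180, 180].

## Interface

Orientations are given as [roll, pitch, yaw] about the fixed x, y, z axes, in that order (R = Rz(yaw) Ry(pitch) Rx(roll)).
In Python, from cell import env, viewer, job gives the robot as it stands.
- The arm moves only by the tool move_arm, never from a script. Its argument "steps" is a list of rows, each a list of 7 numbers: the finger opening in cm, from 0 to 8.7, then the shift along the tool's x, y, z in cm, then the turn, a rotation vector about the tool's x, y, z in rad. In form: [[fingers, tx, ty, tz, wx, wy, wz], ...]. A call has 1 to 5 rows; each row shifts and turns the commanded pose from where the row before left it, along the tool's axes as they then stand; what a row does not reach is not made up. A row lasts 1/12 s, in which the tool goes at most 41.7 mm and 7.16 degrees, less where a joint would pass 70% of its speed; a pose out of reach is approached as far as the arm can. A call is refused whole if a number of a shift passes 4.17 or a number of a turn 0.125, either way. A call with a gripper value outside its range is refused whole. The fingers move at their own pace and stop on an object; "force" is the grip in N (left out, the last holds). Time passes only in rows, so rows that do not move let the fingers close. It gives the time, the measured TCP pose, the force and the opening at its end, in the units of the state.
- env.get_obs(): the state, without advancing time (a new reading comes with each control period).
- viewer.read_camera(name): name is "scene" or "top"; returns a dict with "img" (420x560x3 uint8, red, green, blue), "vfov" (degrees; the focal length in pixels is half the picture's height over the tangent of half this angle, whatever the lens; pixels are square), "cx", "cy" (the principal point, pixels), "k1" (the pictures are not rectified: a ray, as slopes to the right and down, at radius r is drawn at 1 + k1 r^2 times it, then the intrinsics apply), "extrinsics" (4x4, takes a point from world to camera coordinates). Camera axes: x right, y down, z forward; pixel columns grow to the right and rows downward; lengths in m; the calibration is good to about 2 mm. A picture is of the moment at which its call begins. There is no depth.
- job.sign_off(): hands the job in, once; it reports no verdict.
The state is a dict: "time_s": time; "qpos": joint angles; "joint_velocities": joint speeds; "effort": joint torques, N m; "tool_pos": TCP position; "tool_rot": TCP orientation; "force": force on the tool from outside, world axes, zero at the start; "wrist_torque": the same for the moment, N m; "grip_width": finger opening in m.
Only numpy, scipy, OpenCV 4.12 (cv2) and the standard library are available. Lean on these libraries where they do the work, as an engineer would, in place of code of your own. Each camera call takes 0.05 s, during which the arm holds its last target.

## Working session

There is one attempt and no reset: what is moved stays moved. The work goes in short steps, Python scripts to look and compute and a tool call to move; the robot and the scene stay as the last step left them, time stands still between calls to the robot, and variables do not carry over. Pictures are saved under pics/ and viewed, and the job is handed in when it is done.

Besides the shell and the picture viewer there is one more tool, called after "Call:" in YAML: its name, and indented under it one key for each argument. move_arm: Moves the arm, as the interface text tells. Its arguments: {"type":"object","properties":{"steps":{"type":"array"},"force":{"type":"number"}},"required":["steps"]}

```bash
ls; mkdir -p pics; python3 - <<'E'
from cell import env, viewer, job
import cv2,numpy as np
for n in("scene","top"):
    c=viewer.read_camera(n); cv2.imwrite(f"pics/{n}0.png",c["img"][:,:,::-1])
    print(n,c["vfov"],c["cx"],c["cy"],c["k1"],np.round(c["extrinsics"],4).tolist())
print(env.get_obs(), env.tip_reach)
E
```

```text
pics
scene 47.00467307818521 279.00108060484104 212.82375282077774 -0.07043763804450832 [[0.5811, 0.8135, 0.022, -0.2718], [0.5103, -0.3432, -0.7886, -0.204], [-0.634, 0.4695, -0.6146, 1.6624], [0.0, 0.0, 0.0, 1.0]]
top 57.44419512292042 274.3406507244994 210.76466666767317 -0.05368486082250254 [[-0.0099, -0.9997, -0.0222, -0.0227], [-0.9938, 0.0123, -0.1104, 0.5632], [0.1106, 0.0209, -0.9936, 1.2465], [0.0, 0.0, 0.0, 1.0]]
{'time_s': 0.1, 'qpos': array([68.47521497, 18.4335982 , -4.0168385 , 83.16576   ,  1.29575863,
       78.54118535, -3.26027125]), 'joint_velocities': array([-0.13373283, -0.03563633, -0.02755434, -0.32930804, -0.05774148,
       -0.02081729, -0.04704228]), 'effort': array([-4.34100375e-04, -4.92572844e+01, -4.05898690e-01, -3.13402355e+01,
       -6.41915831e-02,  3.94520047e-02,  4.53728796e-05]), 'tool_pos': array([ 0.24678847, -0.60085483,  0.24660365]), 'tool_rot': array([-1.79904733e+02,  5.71397031e-03,  2.23354570e+01]), 'force': array([-0.25082394,  0.38734848, -0.33511857]), 'wrist_torque': array([ 0.00375791, -0.01971179, -0.03755702]), 'grip_width': 0.08688639652610246} 0.025
```

View pics/scene0.png

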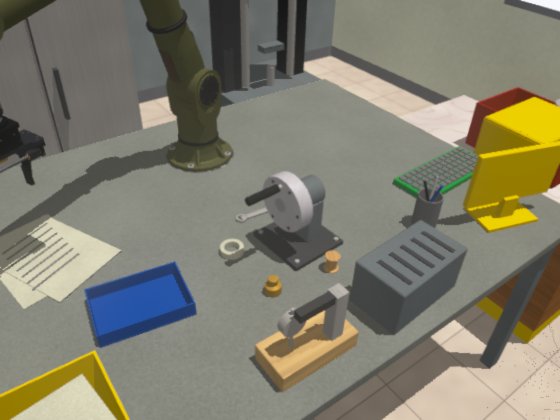

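View pics/top0.png

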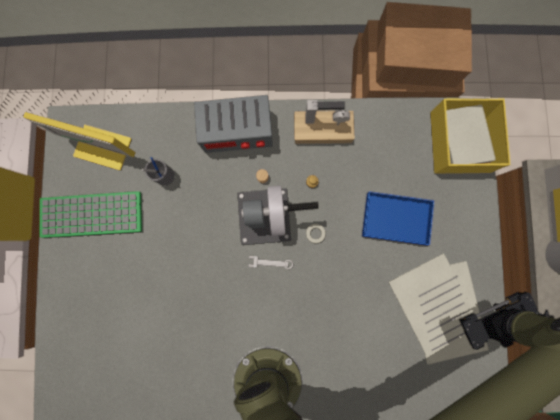

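```bash
python3 - <<'E'
import cv2
a=cv2.imread("pics/top0.png")[170:260,225:335]; cv2.imwrite("pics/tz.png",cv2.resize(a,None,fx=7,fy=6.6,interpolation=cv2.INTER_CUBIC)) if 0 else cv2.imwrite("pics/tz.png",cv2.resize(a,None,fx=6,fy=6,interpolation=cv2.INTER_CUBIC))
a=cv2.imread("pics/scene0.png")[155:275,230:355]; cv2.imwrite("pics/sz.png",cv2.resize(a,None,fx=5,fy=5,interpolation=cv2.INTER_CUBIC))
E
```

```text
(no output)
```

View pics/tz.png

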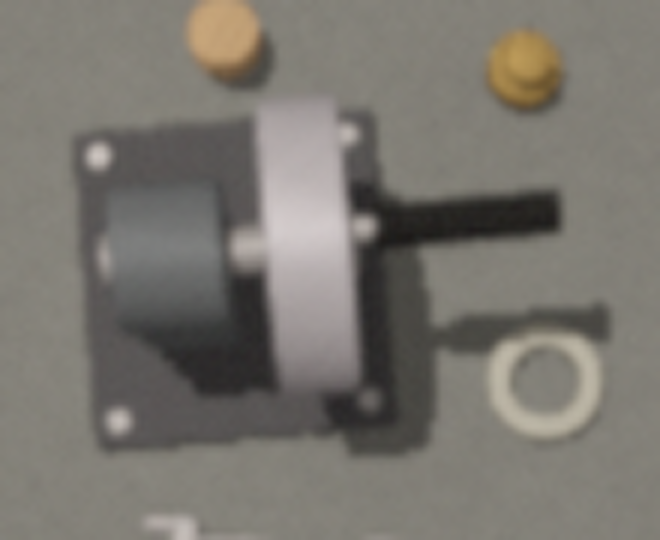

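View pics/sz.png

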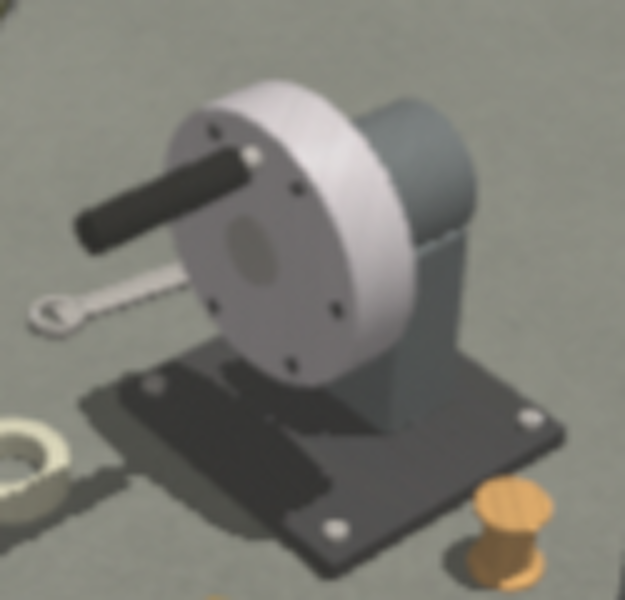

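```bash
cat > h.py <<'E'
from cell import env, viewer, job
import cv2,numpy as np
def cam(n):
    c=viewer.read_camera(n); c["n"]=n; return c
def ray(c,u,v):
    f=c["img"].shape[0]/2/np.tan(np.radians(c["vfov"]/2))
    d=np.array([(u-c["cx"])/f,(v-c["cy"])/f]); s=d.copy()
    for _ in range(20): s=d/(1+c["k1"]*(s@s))
    E=c["extrinsics"]; R=E[:3,:3]; return -R.T@E[:3,3], R.T@np.array([s[0],s[1],1.])
def onz(c,u,v,z):
    o,d=ray(c,u,v); return o+d*(z-o[2])/d[2]
def tri(c1,p1,c2,p2):
    o1,d1=ray(c1,*p1);o2,d2=ray(c2,*p2)
    t=np.linalg.lstsq(np.c_[d1,-d2],o2-o1,rcond=None)[0]
    a=o1+d1*t[0];b=o2+d2*t[1]; return (a+b)/2,np.linalg.norm(a-b)
E
python3 - <<'E'
from h import *
np.set_printoptions(precision=4,suppress=True)
T=cam("top");S=cam("scene")
t=lambda x,y:(x/6+225-.4,y/6+170-.4)
s=lambda x,y:(x/5+230-.4,y/5+155-.4)
B=[onz(T,*t(*p),.018) for p in[(98,155),(348,133),(118,420),(370,400)]]
B2=[onz(S,*s(*p),.018) for p in[(531,417),(336,529),(153,383)]]
print(np.array(B),np.mean(B,0));print(np.array(B2),(B2[0]+B2[2]) /2)
C=np.array([[80,135],[372,110],[397,425],[103,448]])
P=np.array([onz(T,*t(*p),.014) for p in C]);print(P,P.mean(0))
print("out",tri(T,t(560,211),S,s(90,232)));print("in",tri(T,t(385,221),S,s(240,165)))
print("pin",tri(T,t(365,227),S,s(255,155)))
print("hub",onz(S,*s(250,250),.15))
# wheel top rim line: z~.225 at top
print("wheel y at top", onz(T,*t(262,240),.225),onz(T,*t(350,240),.225))
E
```

```text
[[ 0.6181  0.0841  0.018 ]
 [ 0.6287 -0.0573  0.018 ]
 [ 0.4685  0.0729  0.018 ]
 [ 0.4781 -0.0677  0.018 ]] [0.5483 0.008  0.018 ]
[[ 0.6157  0.082   0.018 ]
 [ 0.6259 -0.0578  0.018 ]
 [ 0.4781 -0.0708  0.018 ]] [0.5469 0.0056 0.018 ]
[[ 0.6303  0.0947  0.014 ]
 [ 0.6424 -0.0711  0.014 ]
 [ 0.4642 -0.0826  0.014 ]
 [ 0.4531  0.0818  0.014 ]] [0.5475 0.0057 0.014 ]
out (array([ 0.5589, -0.1585,  0.2064]), np.float64(0.0010266671687530543))
in (array([ 0.5556, -0.0735,  0.2088]), np.float64(0.001731836811201199))
pin (array([ 0.553 , -0.0635,  0.2092]), np.float64(0.002702531262000078))
hub [ 0.5505 -0.0613  0.15  ]
wheel y at top [ 0.5448 -0.0159  0.225 ] [ 0.5443 -0.0574  0.225 ]
```

```bash
cat >> h.py <<'E'
from scipy.spatial.transform import Rotation as Ro
np.set_printoptions(precision=4,suppress=True)
def pose():
    o=env.get_obs(); return o["tool_pos"],Ro.from_euler("xyz",o["tool_rot"],degrees=True),o
def plan(target,rpy,n):
    p,R,_=pose(); Rt=Ro.from_euler("xyz",rpy,degrees=True)
    w=(R.inv()*Rt).as_rotvec(); dp=(np.array(target)-p)/n
    for i in range(n):
        Ri=R*Ro.from_rotvec(w*i/n); print(np.round(np.r_[Ri.inv().apply(dp)*100,w/n],3).tolist())
E
python3 -c "
from h import *
plan([.5585,-.1357,.265],[180,0,94.3],15)"
```

```text
[3.101, -2.08, -0.119, -0.0, -0.0, -0.084]
[3.264, -1.813, -0.119, -0.0, -0.0, -0.084]
[3.404, -1.534, -0.119, -0.0, -0.0, -0.084]
[3.52, -1.244, -0.119, -0.0, -0.0, -0.084]
[3.612, -0.945, -0.12, -0.0, -0.0, -0.084]
[3.678, -0.64, -0.12, -0.0, -0.0, -0.084]
[3.719, -0.33, -0.12, -0.0, -0.0, -0.084]
[3.734, -0.017, -0.12, -0.0, -0.0, -0.084]
[3.722, 0.295, -0.12, -0.0, -0.0, -0.084]
[3.684, 0.605, -0.12, -0.0, -0.0, -0.084]
[3.621, 0.911, -0.121, -0.0, -0.0, -0.084]
[3.532, 1.211, -0.121, -0.0, -0.0, -0.084]
[3.418, 1.502, -0.121, -0.0, -0.0, -0.084]
[3.28, 1.783, -0.121, -0.0, -0.0, -0.084]
[3.12, 2.051, -0.121, -0.0, -0.0, -0.084]
```

Call:
move_arm:
  steps:
    - [8.7, 3.1, -2.08, -0.3, 0, 0, -0.084]
    - [8.7, 3.26, -1.81, -0.3, 0, 0, -0.084]
    - [8.7, 3.4, -1.53, -0.3, 0, 0, -0.084]
    - [8.7, 3.52, -1.24, -0.3, 0, 0, -0.084]
    - [8.7, 3.61, -0.94, -0.3, 0, 0, -0.084]
  force: 50

```text
time_s: 0.62
tool_pos: [0.3515, -0.4446, 0.2626]
tool_rot: [-180.0, 0.0, 46.6]
force: [0.8, -1.0, 0.4]
grip_width: 0.0868
```

Call:
move_arm:
  steps:
    - [8.7, 3.68, -0.64, -0.3, 0, 0, -0.084]
    - [8.7, 3.72, -0.33, 0, 0, 0, -0.084]
    - [8.7, 3.73, -0.02, 0, 0, 0, -0.084]
    - [8.7, 3.72, 0.3, 0, 0, 0, -0.084]
    - [8.7, 3.68, 0.6, 0, 0, 0, -0.084]

```text
time_s: 1.03
tool_pos: [0.4549, -0.2893, 0.2656]
tool_rot: [180.0, 0.0, 70.7]
force: [0.8, -0.1, -0.7]
grip_width: 0.0872
```

```bash
python3 -c "
from h import *
print(pose()[2])
plan([.5585,-.1357,.265],[180,0,94.3],6)"
```

```text
{'time_s': 1.0333, 'qpos': array([ 50.679 ,   5.4989, -22.4281,  96.7829,   2.1635,  78.1257,
         8.5925]), 'joint_velocities': array([-25.0651,   1.1531, -23.8906,  -0.3119,   2.4991,  -0.1893,
         8.1628]), 'effort': array([  2.338 , -35.6842,  -0.0121, -30.7049,  -0.1205,   0.2689,
        -0.1334]), 'tool_pos': array([ 0.4549, -0.2893,  0.2656]), 'tool_rot': array([179.9893,   0.024 ,  70.6933]), 'force': array([ 0.8094, -0.1362, -0.7419]), 'wrist_torque': array([-0.0399, -0.125 , -0.0277]), 'grip_width': 0.08716038005855287}
[2.988, 0.783, 0.009, 0.0, 0.0, -0.069]
[2.927, 0.986, 0.009, 0.0, 0.0, -0.069]
[2.852, 1.184, 0.01, 0.0, 0.0, -0.069]
[2.764, 1.377, 0.01, 0.0, 0.0, -0.069]
[2.663, 1.564, 0.01, 0.0, 0.0, -0.069]
[2.55, 1.743, 0.01, 0.0, 0.0, -0.069]
```

Call:
move_arm:
  steps:
    - [8.7, 3.62, 0.91, 0, 0, 0, -0.084]
    - [8.7, 3.53, 1.21, 0, 0, 0, -0.084]
    - [8.7, 3.42, 1.5, 0, 0, 0, -0.084]
    - [8.7, 3.28, 1.78, 0, 0, 0, -0.084]
    - [8.7, 3.12, 2.05, 0, 0, 0, -0.084]

```text
time_s: 1.45
tool_pos: [0.5582, -0.1341, 0.2656]
tool_rot: [180.0, 0.0, 94.7]
force: [1.2, -0.9, -0.5]
grip_width: 0.0873
```

```bash
python3 -c "
from h import *
T=cam('top');S=cam('scene')
a=cv2.resize(T['img'][150:260,225:335],None,fx=4,fy=4);b=cv2.resize(S['img'][120:270,200:350],None,fx=3,fy=3)[:440,:360]
cv2.imwrite('pics/g1.png',np.hstack([a[:440],b])[:,:,::-1])
print(pose()[2])"
```

```text
{'time_s': 1.55, 'qpos': array([ 38.7591,  11.0049, -32.3994,  91.7767,   5.7042,  78.8708,
        11.0264]), 'joint_velocities': array([ 2.8921, -1.1286,  4.7483,  1.1539,  2.287 ,  1.3652, -0.4388]), 'effort': array([  0.6959, -36.008 ,  -2.2825, -31.3995,   0.156 ,  -0.1443,
         0.0526]), 'tool_pos': array([ 0.5604, -0.1272,  0.2657]), 'tool_rot': array([179.8628,  -0.2509,  95.2843]), 'force': array([1.0407, 0.486 , 0.6309]), 'wrist_torque': array([-0.0242, -0.0433,  0.0234]), 'grip_width': 0.08706293348654966}
```

View pics/g1.png

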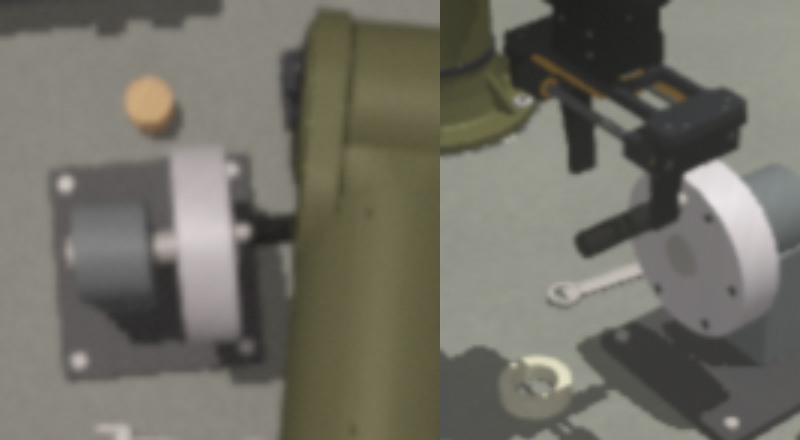

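Call:
move_arm:
  steps:
    - [8.7, -0.86, -0.25, 0.5, 0, 0, 0.017]
    - [8.7, 0, 0, 2, 0, 0, 0]
    - [8.7, 0, 0, 2, 0, 0, 0]
    - [8.7, 0, 0, 1, 0, 0, 0]
    - [8.7, 0, 0, 0, 0, 0, 0]

```text
time_s: 1.97
tool_pos: [0.5533, -0.1464, 0.2075]
tool_rot: [-179.7, -0.1, 93.3]
force: [-0.4, 0.2, -0.4]
grip_width: 0.0867
```

```bash
python3 -c "
from h import *
S=cam('scene')
b=cv2.resize(S['img'][120:270,200:350],None,fx=4,fy=4)
cv2.imwrite('pics/g2.png',b[:,:,::-1])
o=pose()[2];print(o['tool_pos'],o['tool_rot'],o['force'])"
```

```text
[ 0.5544 -0.1461  0.2092] [-179.8303   -0.0206   93.3825] [0.0107 0.4356 0.2881]
```

View pics/g2.png

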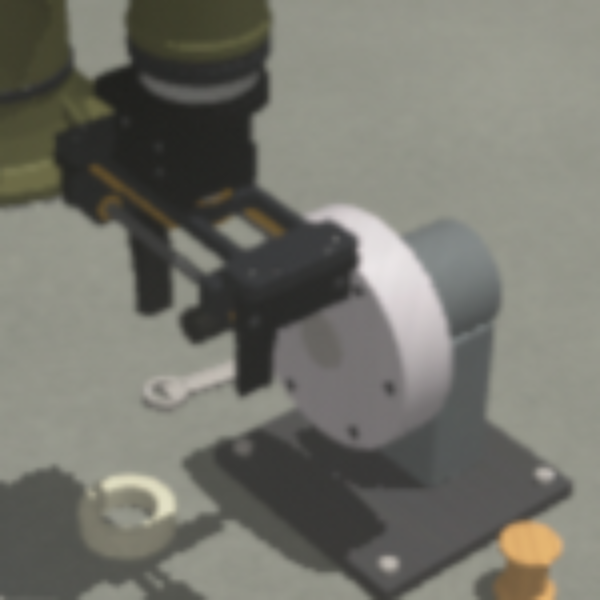

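Call:
move_arm:
  steps:
    - [8.7, 1.0, 0.35, -0.2, 0, 0, -0.015]
    - [8.7, 0, 0, 0, 0, 0, 0]
    - [8.7, 0, 0, 0, 0, 0, 0]

```text
time_s: 2.27
tool_pos: [0.5598, -0.1331, 0.2141]
tool_rot: [179.9, 0.0, 94.5]
force: [0.9, -0.2, -0.7]
grip_width: 0.0874
```

Call:
move_arm:
  steps:
    - [2.0, 0, 0, 0, 0, 0, 0]
    - [1.5, 0, 0, 0, 0, 0, 0]
    - [1.5, 0, 0, 0, 0, 0, 0]
    - [1.5, 0, 0, 0, 0, 0, 0]
    - [1.5, 0, 0, 0, 0, 0, 0]

```text
time_s: 2.68
tool_pos: [0.5587, -0.1343, 0.2126]
tool_rot: [-180.0, 0.0, 94.4]
force: [0.3, 0.2, 0.3]
grip_width: 0.0614
```

Call:
move_arm:
  steps:
    - [1.5, 0, 0, 0, 0, 0, 0]
    - [1.5, 0, 0, 0, 0, 0, 0]
    - [1.5, 0, 0, 0, 0, 0, 0]

```text
time_s: 2.93
tool_pos: [0.5587, -0.1342, 0.2125]
tool_rot: [-180.0, 0.0, 94.4]
force: [-1.4, 0.6, 0.1]
grip_width: 0.0418
```

Call:
move_arm:
  steps:
    - [0, 0, 0, 0, 0, 0, 0]
    - [0, 0, 0, 0, 0, 0, 0]
    - [0, 0, 0, 0, 0, 0, 0]
    - [0, 0, 0, 0, 0, 0, 0]
    - [0, 0, 0, 0, 0, 0, 0]
  force: 50

```text
time_s: 3.35
tool_pos: [0.5571, -0.1343, 0.2121]
tool_rot: [-179.8, -0.0, 94.4]
force: [-6.2, 1.0, 1.9]
grip_width: 0.0208
```

```bash
python3 -c "
from h import *
S=cam('scene')
b=cv2.resize(S['img'][120:270,200:350],None,fx=4,fy=4)
cv2.imwrite('pics/g3.png',b[:,:,::-1])
o=pose()[2];print(o['tool_pos'],o['tool_rot'],o['force'],o['grip_width'])"
```

```text
[ 0.5571 -0.1343  0.2121] [-179.7788   -0.0103   94.3944] [-4.9112  0.0867  1.9026] 0.020833494324095113
```

View pics/g3.png

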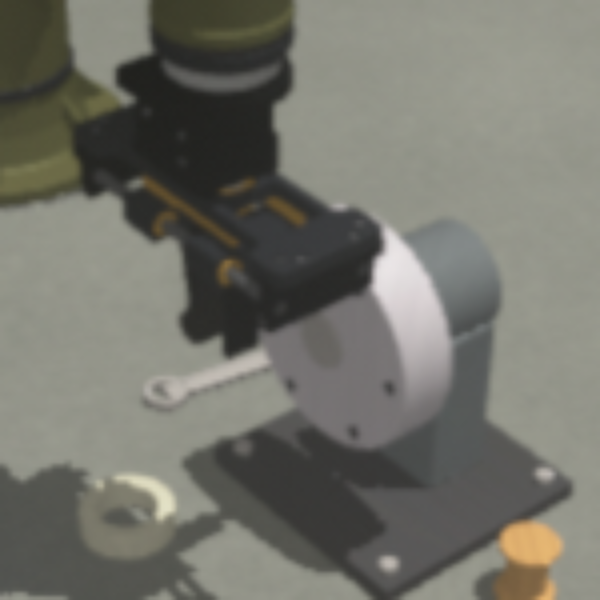

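```bash
python3 -c "
import numpy as np
a=np.radians(np.arange(0,361,4)); y=5.5*np.sin(a); z=5.5*(1-np.cos(a))
Y=np.diff(np.round(y,2));Z=np.diff(np.round(z,2))
for k in range(18): print(20*k+20,[[0,0,round(float(Y[i]),2)+0.,round(float(Z[i]),2)+0.,0,0,0] for i in range(5*k,5*k+5)])"
```

```text
20 [[0, 0, 0.38, 0.01, 0, 0, 0], [0, 0, 0.39, 0.04, 0, 0, 0], [0, 0, 0.37, 0.07, 0, 0, 0], [0, 0, 0.38, 0.09, 0, 0, 0], [0, 0, 0.36, 0.12, 0, 0, 0]]
40 [[0, 0, 0.36, 0.15, 0, 0, 0], [0, 0, 0.34, 0.16, 0, 0, 0], [0, 0, 0.33, 0.2, 0, 0, 0], [0, 0, 0.32, 0.21, 0, 0, 0], [0, 0, 0.31, 0.24, 0, 0, 0]]
60 [[0, 0, 0.28, 0.25, 0, 0, 0], [0, 0, 0.27, 0.28, 0, 0, 0], [0, 0, 0.24, 0.29, 0, 0, 0], [0, 0, 0.23, 0.31, 0, 0, 0], [0, 0, 0.2, 0.33, 0, 0, 0]]
80 [[0, 0, 0.18, 0.34, 0, 0, 0], [0, 0, 0.16, 0.35, 0, 0, 0], [0, 0, 0.13, 0.36, 0, 0, 0], [0, 0, 0.11, 0.37, 0, 0, 0], [0, 0, 0.08, 0.37, 0, 0, 0]]
100 [[0, 0, 0.05, 0.39, 0, 0, 0], [0, 0, 0.03, 0.38, 0, 0, 0], [0, 0, 0.0, 0.38, 0, 0, 0], [0, 0, -0.03, 0.38, 0, 0, 0], [0, 0, -0.05, 0.39, 0, 0, 0]]
120 [[0, 0, -0.08, 0.37, 0, 0, 0], [0, 0, -0.11, 0.37, 0, 0, 0], [0, 0, -0.13, 0.36, 0, 0, 0], [0, 0, -0.16, 0.35, 0, 0, 0], [0, 0, -0.18, 0.34, 0, 0, 0]]
140 [[0, 0, -0.2, 0.33, 0, 0, 0], [0, 0, -0.23, 0.31, 0, 0, 0], [0, 0, -0.24, 0.29, 0, 0, 0], [0, 0, -0.27, 0.28, 0, 0, 0], [0, 0, -0.28, 0.25, 0, 0, 0]]
160 [[0, 0, -0.31, 0.24, 0, 0, 0], [0, 0, -0.3
[... 974 characters left out ...]
 0.0, -0.38, 0, 0, 0], [0, 0, 0.03, -0.38, 0, 0, 0], [0, 0, 0.05, -0.39, 0, 0, 0]]
300 [[0, 0, 0.08, -0.37, 0, 0, 0], [0, 0, 0.11, -0.37, 0, 0, 0], [0, 0, 0.13, -0.36, 0, 0, 0], [0, 0, 0.16, -0.35, 0, 0, 0], [0, 0, 0.18, -0.34, 0, 0, 0]]
320 [[0, 0, 0.2, -0.33, 0, 0, 0], [0, 0, 0.23, -0.31, 0, 0, 0], [0, 0, 0.24, -0.29, 0, 0, 0], [0, 0, 0.27, -0.28, 0, 0, 0], [0, 0, 0.28, -0.25, 0, 0, 0]]
340 [[0, 0, 0.31, -0.24, 0, 0, 0], [0, 0, 0.32, -0.21, 0, 0, 0], [0, 0, 0.33, -0.2, 0, 0, 0], [0, 0, 0.34, -0.16, 0, 0, 0], [0, 0, 0.36, -0.15, 0, 0, 0]]
360 [[0, 0, 0.36, -0.12, 0, 0, 0], [0, 0, 0.38, -0.09, 0, 0, 0], [0, 0, 0.37, -0.07, 0, 0, 0], [0, 0, 0.39, -0.04, 0, 0, 0], [0, 0, 0.38, -0.01, 0, 0, 0]]
```

Call:
move_arm:
  steps:
    - [0, 0, 0.38, 0.01, 0, 0, 0]
    - [0, 0, 0.39, 0.04, 0, 0, 0]
    - [0, 0, 0.37, 0.07, 0, 0, 0]
    - [0, 0, 0.38, 0.09, 0, 0, 0]
    - [0, 0, 0.36, 0.12, 0, 0, 0]

```text
time_s: 3.82
tool_pos: [0.5752, -0.133, 0.2092]
tool_rot: [-179.7, 0.0, 94.4]
force: [-9.0, 0.0, 5.5]
grip_width: 0.0207
```

Call:
move_arm:
  steps:
    - [0, 0, 0.36, 0.15, 0, 0, 0]
    - [0, 0, 0.34, 0.16, 0, 0, 0]
    - [0, 0, 0.33, 0.2, 0, 0, 0]
    - [0, 0, 0.32, 0.21, 0, 0, 0]
    - [0, 0, 0.31, 0.24, 0, 0, 0]

```text
time_s: 4.23
tool_pos: [0.5923, -0.1318, 0.2]
tool_rot: [-179.7, 0.0, 94.4]
force: [-8.5, 0.3, 6.8]
grip_width: 0.0205
```

Call:
move_arm:
  steps:
    - [0, 0, 0.28, 0.25, 0, 0, 0]
    - [0, 0, 0.27, 0.28, 0, 0, 0]
    - [0, 0, 0.24, 0.29, 0, 0, 0]
    - [0, 0, 0.23, 0.31, 0, 0, 0]
    - [0, 0, 0.2, 0.33, 0, 0, 0]

```text
time_s: 4.65
tool_pos: [0.6048, -0.1308, 0.1856]
tool_rot: [-179.8, 0.0, 94.4]
force: [-6.9, -0.3, 6.8]
grip_width: 0.0211
```

Call:
move_arm:
  steps:
    - [0, 0, 0.18, 0.34, 0, 0, 0]
    - [0, 0, 0.16, 0.35, 0, 0, 0]
    - [0, 0, 0.13, 0.36, 0, 0, 0]
    - [0, 0, 0.11, 0.37, 0, 0, 0]
    - [0, 0, 0.08, 0.37, 0, 0, 0]

```text
time_s: 5.07
tool_pos: [0.6116, -0.1303, 0.1678]
tool_rot: [-179.8, 0.0, 94.4]
force: [-6.8, 0.3, 7.8]
grip_width: 0.0205
```

Call:
move_arm:
  steps:
    - [0, 0, 0.05, 0.39, 0, 0, 0]
    - [0, 0, 0.03, 0.38, 0, 0, 0]
    - [0, 0, 0.0, 0.38, 0, 0, 0]
    - [0, 0, -0.03, 0.38, 0, 0, 0]
    - [0, 0, -0.05, 0.39, 0, 0, 0]

```text
time_s: 5.48
tool_pos: [0.6121, -0.1303, 0.1491]
tool_rot: [-179.9, 0.0, 94.4]
force: [-5.9, -0.7, 8.6]
grip_width: 0.0204
```

Call:
move_arm:
  steps:
    - [0, 0, -0.08, 0.37, 0, 0, 0]
    - [0, 0, -0.11, 0.37, 0, 0, 0]
    - [0, 0, -0.13, 0.36, 0, 0, 0]
    - [0, 0, -0.16, 0.35, 0, 0, 0]
    - [0, 0, -0.18, 0.34, 0, 0, 0]

```text
time_s: 5.9
tool_pos: [0.6065, -0.1307, 0.1317]
tool_rot: [179.9, 0.1, 94.4]
force: [-4.4, 0.9, 9.4]
grip_width: 0.0206
```

Call:
move_arm:
  steps:
    - [0, 0, -0.2, 0.33, 0, 0, 0]
    - [0, 0, -0.23, 0.31, 0, 0, 0]
    - [0, 0, -0.24, 0.29, 0, 0, 0]
    - [0, 0, -0.27, 0.28, 0, 0, 0]
    - [0, 0, -0.28, 0.25, 0, 0, 0]

```text
time_s: 6.32
tool_pos: [0.5958, -0.1315, 0.1175]
tool_rot: [179.7, 0.1, 94.4]
force: [-0.6, 0.6, 6.9]
grip_width: 0.0208
```

Call:
move_arm:
  steps:
    - [0, 0, -0.31, 0.24, 0, 0, 0]
    - [0, 0, -0.32, 0.21, 0, 0, 0]
    - [0, 0, -0.33, 0.2, 0, 0, 0]
    - [0, 0, -0.34, 0.16, 0, 0, 0]
    - [0, 0, -0.36, 0.15, 0, 0, 0]

```text
time_s: 6.73
tool_pos: [0.5785, -0.1328, 0.1063]
tool_rot: [179.8, 0.0, 94.4]
force: [2.8, -0.0, 1.5]
grip_width: 0.0208
```

Call:
move_arm:
  steps:
    - [0, 0, -0.36, 0.12, 0, 0, 0]
    - [0, 0, -0.38, 0.09, 0, 0, 0]
    - [0, 0, -0.37, 0.07, 0, 0, 0]
    - [0, 0, -0.39, 0.04, 0, 0, 0]
    - [0, 0, -0.38, 0.01, 0, 0, 0]

```text
time_s: 7.15
tool_pos: [0.5579, -0.1343, 0.1022]
tool_rot: [-180.0, -0.0, 94.4]
force: [2.7, -0.1, 0.8]
grip_width: 0.0207
```

Call:
move_arm:
  steps:
    - [0, 0, -0.38, -0.01, 0, 0, 0]
    - [0, 0, -0.39, -0.04, 0, 0, 0]
    - [0, 0, -0.37, -0.07, 0, 0, 0]
    - [0, 0, -0.38, -0.09, 0, 0, 0]
    - [0, 0, -0.36, -0.12, 0, 0, 0]

```text
time_s: 7.57
tool_pos: [0.539, -0.1357, 0.1055]
tool_rot: [-179.9, -0.0, 94.4]
force: [1.8, -0.8, -0.6]
grip_width: 0.0206
```

Call:
move_arm:
  steps:
    - [0, 0, -0.36, -0.15, 0, 0, 0]
    - [0, 0, -0.34, -0.16, 0, 0, 0]
    - [0, 0, -0.33, -0.2, 0, 0, 0]
    - [0, 0, -0.32, -0.21, 0, 0, 0]
    - [0, 0, -0.31, -0.24, 0, 0, 0]

```text
time_s: 7.98
tool_pos: [0.5223, -0.1369, 0.1152]
tool_rot: [-179.9, -0.0, 94.4]
force: [-0.0, -0.7, -3.5]
grip_width: 0.0208
```

Call:
move_arm:
  steps:
    - [0, 0, -0.28, -0.25, 0, 0, 0]
    - [0, 0, -0.27, -0.28, 0, 0, 0]
    - [0, 0, -0.24, -0.29, 0, 0, 0]
    - [0, 0, -0.23, -0.31, 0, 0, 0]
    - [0, 0, -0.2, -0.33, 0, 0, 0]

```text
time_s: 8.4
tool_pos: [0.5102, -0.1378, 0.1299]
tool_rot: [-179.9, -0.0, 94.4]
force: [-2.7, -0.4, -5.0]
grip_width: 0.0209
```

Call:
move_arm:
  steps:
    - [0, 0, -0.18, -0.34, 0, 0, 0]
    - [0, 0, -0.16, -0.35, 0, 0, 0]
    - [0, 0, -0.13, -0.36, 0, 0, 0]
    - [0, 0, -0.11, -0.37, 0, 0, 0]
    - [0, 0, -0.08, -0.37, 0, 0, 0]

```text
time_s: 8.82
tool_pos: [0.5038, -0.1383, 0.148]
tool_rot: [-179.9, -0.0, 94.4]
force: [-5.2, 0.1, -3.8]
grip_width: 0.0208
```

Call:
move_arm:
  steps:
    - [0, 0, -0.05, -0.39, 0, 0, 0]
    - [0, 0, -0.03, -0.38, 0, 0, 0]
    - [0, 0, 0, -0.38, 0, 0, 0]
    - [0, 0, 0.03, -0.38, 0, 0, 0]
    - [0, 0, 0.05, -0.39, 0, 0, 0]

```text
time_s: 9.23
tool_pos: [0.5039, -0.1383, 0.1673]
tool_rot: [-179.9, -0.0, 94.4]
force: [-4.2, -0.1, -3.5]
grip_width: 0.0209
```

Call:
move_arm:
  steps:
    - [0, 0, 0.08, -0.37, 0, 0, 0]
    - [0, 0, 0.11, -0.37, 0, 0, 0]
    - [0, 0, 0.13, -0.36, 0, 0, 0]
    - [0, 0, 0.16, -0.35, 0, 0, 0]
    - [0, 0, 0.18, -0.34, 0, 0, 0]

```text
time_s: 9.65
tool_pos: [0.5106, -0.1378, 0.1853]
tool_rot: [-179.9, -0.0, 94.4]
force: [-5.0, -0.8, -2.9]
grip_width: 0.021
```

Call:
move_arm:
  steps:
    - [0, 0, 0.2, -0.33, 0, 0, 0]
    - [0, 0, 0.23, -0.31, 0, 0, 0]
    - [0, 0, 0.24, -0.29, 0, 0, 0]
    - [0, 0, 0.27, -0.28, 0, 0, 0]
    - [0, 0, 0.28, -0.25, 0, 0, 0]

```text
time_s: 10.07
tool_pos: [0.5228, -0.1369, 0.1996]
tool_rot: [-179.9, -0.0, 94.4]
force: [-4.5, -0.3, -5.2]
grip_width: 0.0209
```

Call:
move_arm:
  steps:
    - [0, 0, 0.31, -0.24, 0, 0, 0]
    - [0, 0, 0.32, -0.21, 0, 0, 0]
    - [0, 0, 0.33, -0.2, 0, 0, 0]
    - [0, 0, 0.34, -0.16, 0, 0, 0]
    - [0, 0, 0.36, -0.15, 0, 0, 0]

```text
time_s: 10.48
tool_pos: [0.5386, -0.1357, 0.2088]
tool_rot: [-179.8, -0.0, 94.4]
force: [-7.1, -1.3, -5.9]
grip_width: 0.0207
```

Call:
move_arm:
  steps:
    - [0, 0, 0.36, -0.12, 0, 0, 0]
    - [0, 0, 0.38, -0.09, 0, 0, 0]
    - [0, 0, 0.37, -0.07, 0, 0, 0]
    - [0, 0, 0.39, -0.04, 0, 0, 0]
    - [0, 0, 0.38, -0.01, 0, 0, 0]

```text
time_s: 10.9
tool_pos: [0.5568, -0.1344, 0.2122]
tool_rot: [-179.7, -0.0, 94.4]
force: [-9.5, -0.5, -2.7]
grip_width: 0.0206
```

Call:
move_arm:
  steps:
    - [0, 0, 0.38, 0.01, 0, 0, 0]
    - [0, 0, 0.39, 0.04, 0, 0, 0]
    - [0, 0, 0.37, 0.07, 0, 0, 0]
    - [0, 0, 0.38, 0.09, 0, 0, 0]
    - [0, 0, 0.36, 0.12, 0, 0, 0]

```text
time_s: 11.32
tool_pos: [0.5755, -0.133, 0.2093]
tool_rot: [-179.7, -0.0, 94.4]
force: [-10.5, 0.2, 1.1]
grip_width: 0.0212
```

Call:
move_arm:
  steps:
    - [0, 0, 0.36, 0.15, 0, 0, 0]
    - [0, 0, 0.34, 0.16, 0, 0, 0]
    - [0, 0, 0.33, 0.2, 0, 0, 0]
    - [0, 0, 0.32, 0.21, 0, 0, 0]
    - [0, 0, 0.31, 0.24, 0, 0, 0]

```text
time_s: 11.73
tool_pos: [0.5921, -0.1317, 0.2001]
tool_rot: [-179.7, 0.0, 94.4]
force: [-10.9, -0.4, 2.8]
grip_width: 0.021
```

```bash
cat > fit.py <<'E'
import numpy as np
from scipy.optimize import least_squares
D=np.array([l.split() for l in """.5752 -.133 .2092 -9 5.5
.5923 -.1318 .2 -8.5 6.8
.6048 -.1308 .1856 -6.9 6.8
.6116 -.1303 .1678 -6.8 7.8
.6121 -.1303 .1491 -5.9 8.6
.6065 -.1307 .1317 -4.4 9.4
.5958 -.1315 .1175 -.6 6.9
.5785 -.1328 .1063 2.8 1.5
.5579 -.1343 .1022 2.7 .8
.539 -.1357 .1055 1.8 -.6
.5223 -.1369 .1152 0 -3.5
.5102 -.1378 .1299 -2.7 -5
.5038 -.1383 .148 -5.2 -3.8
.5039 -.1383 .1673 -4.2 -3.5
.5106 -.1378 .1853 -5 -2.9
.5228 -.1369 .1996 -4.5 -5.2
.5386 -.1357 .2088 -7.1 -5.9
.5568 -.1344 .2122 -9.5 -2.7
.5755 -.133 .2093 -10.5 1.1
.5921 -.1317 .2001 -10.9 2.8""".split("\n")],float)
x=D[:,0]*np.cos(.075)+D[:,1]*np.sin(.075); z=D[:,2]
s=least_squares(lambda c:np.hypot(x-c[0],z-c[1])-.055,[.545,.157]); cx,cz=s.x
print("center stand-x, z",s.x,"rms",np.std(s.fun))
th=np.arctan2(x-cx,z-cz)
t=-(D[:,3]*np.cos(th)-D[:,4]*np.sin(th))*.055
for M,n in((np.c_[np.ones(20),np.sin(th),np.cos(th)],"all"),):
  for sel in(slice(None),slice(0,18),slice(2,20)):
    k,_,_,_=np.linalg.lstsq(M[sel],t[sel],rcond=None); r=t[sel]-M[sel]@k
    # t = f - A sin(th+phi) = f - A cos(phi) sin th - A sin(phi) cos th
    phi=np.degrees(np.arctan2(-k[2],-k[1]));print(k,"A",np.hypot(k[1],k[2]),"rms",r.std(),"phi",phi,"target th",(180-phi+180)%360-180)
print(np.c_[np.degrees(th),t])
E
python3 fit.py
```

```text
center stand-x, z [0.54617764 0.15719547] rms 5.2399806188184276e-05
[0.32827753 0.12544167 0.19630282] A 0.2329600997545669 rms 0.02199976004042838 phi -122.57944091029516 target th -57.42055908970485
[0.32741767 0.12473738 0.19471883] A 0.23124626749628502 rms 0.022956139202355456 phi -122.64372852598251 target th -57.35627147401749
[0.32555519 0.1223542  0.19177936] A 0.22748598291649244 rms 0.020594907085185674 phi -122.53765682923346 target th -57.46234317076653
[[ 1.85388789e+01  5.65492817e-01]
 [ 3.89345704e+01  5.98685232e-01]
 [ 5.89186256e+01  5.16225425e-01]
 [ 7.88775182e+01  4.93089328e-01]
 [ 9.84584156e+01  4.20123911e-01]
 [ 1.17573140e+02  3.46262397e-01]
 [ 1.36179241e+02  2.38957748e-01]
 [ 1.57823770e+02  1.73748371e-01]
 [ 1.79905251e+02  1.48572559e-01]
 [-1.59955764e+02  1.04314003e-01]
 [-1.39708694e+02  1.24484753e-01]
 [-1.19760315e+02  1.65018741e-01]
 [-9.96365620e+01  1.58175088e-01]
 [-7.94122445e+01  2.31666855e-01]
 [-5.93026120e+01  2.77538672e-01]
 [-3.96201456e+01  3.73027278e-01]
 [-2.04664413e+01  4.79314776e-01]
 [-1.05555198e+00  5.25146973e-01]
 [ 1.88010329e+01  5.66184700e-01]
 [ 3.87135073e+01  5.64095350e-01]]
```

Call:
move_arm:
  steps:
    - [0, 0, -0.31, -0.24, 0, 0, 0]
    - [0, 0, -0.32, -0.21, 0, 0, 0]
    - [0, 0, -0.33, -0.2, 0, 0, 0]
    - [0, 0, -0.34, -0.16, 0, 0, 0]
    - [0, 0, -0.36, -0.15, 0, 0, 0]

```text
time_s: 12.15
tool_pos: [0.577, -0.1328, 0.209]
tool_rot: [-180.0, -0.0, 94.4]
force: [-1.1, -0.9, -10.1]
grip_width: 0.0208
```

Call:
move_arm:
  steps:
    - [0, 0, -0.36, -0.12, 0, 0, 0]
    - [0, 0, -0.38, -0.09, 0, 0, 0]
    - [0, 0, -0.37, -0.07, 0, 0, 0]
    - [0, 0, -0.39, -0.04, 0, 0, 0]
    - [0, 0, -0.38, -0.01, 0, 0, 0]

```text
time_s: 12.57
tool_pos: [0.5589, -0.1342, 0.2125]
tool_rot: [179.9, 0.0, 94.4]
force: [2.3, -1.0, -14.5]
grip_width: 0.0209
```

Call:
move_arm:
  steps:
    - [0, 0, -0.38, 0.01, 0, 0, 0]
    - [0, 0, -0.39, 0.04, 0, 0, 0]
    - [0, 0, -0.37, 0.07, 0, 0, 0]
    - [0, 0, -0.38, 0.09, 0, 0, 0]
    - [0, 0, -0.36, 0.12, 0, 0, 0]

```text
time_s: 12.98
tool_pos: [0.5416, -0.1355, 0.2101]
tool_rot: [179.7, 0.0, 94.4]
force: [7.2, -2.0, -13.3]
grip_width: 0.0208
```

Call:
move_arm:
  steps:
    - [0, 0, -0.36, 0.15, 0, 0, 0]
    - [0, 0, -0.34, 0.16, 0, 0, 0]
    - [0, 0, -0.33, 0.2, 0, 0, 0]
    - [0, 0, -0.32, 0.21, 0, 0, 0]
    - [0, 0, -0.31, 0.24, 0, 0, 0]

```text
time_s: 13.4
tool_pos: [0.5272, -0.1365, 0.2031]
tool_rot: [179.4, 0.1, 94.5]
force: [6.6, -1.0, -2.1]
grip_width: 0.0209
```

Call:
move_arm:
  steps:
    - [0, 0, -0.28, 0.25, 0, 0, 0]
    - [0, 0, -0.27, 0.28, 0, 0, 0]
    - [0, 0, -0.24, 0.29, 0, 0, 0]
    - [0, 0, -0.23, 0.31, 0, 0, 0]

```text
time_s: 13.73
tool_pos: [0.5152, -0.1375, 0.1919]
tool_rot: [179.7, 0.1, 94.4]
force: [1.0, 0.4, 6.7]
grip_width: 0.0208
```

Call:
move_arm:
  steps:
    - [0, 0, -0.18, 0.25, 0, 0, 0]
    - [0, 0, -0.17, 0.26, 0, 0, 0]
    - [0, 0, 0, 0, 0, 0, 0]
    - [0, 0, 0, 0, 0, 0, 0]

```text
time_s: 14.07
tool_pos: [0.5109, -0.1378, 0.1857]
tool_rot: [179.8, 0.1, 94.4]
force: [0.8, -0.2, 5.4]
grip_width: 0.0208
```

```bash
cat > th.py <<'E'
from h import *
p,_,o=pose(); x=p[0]*np.cos(.075)+p[1]*np.sin(.075)
th=np.arctan2(x-.54618,p[2]-.1572); f=o["force"]
print(o["time_s"],np.degrees(th),"t",-(f[0]*np.cos(th)-f[2]*np.sin(th))*.055,f,o["grip_width"],np.abs(o["joint_velocities"]).max())
E
python3 th.py
```

```text
14.0667 -58.76323199807078 t -0.2798731375786595 [ 0.8299 -0.1889  5.448 ] 0.020786002137419428 0.14149390139641851
```

```bash
cat >> fit.py <<'E'
print("---")
E2=np.array([[.5589,-.1342,.2125,2.3,-14.5],[.5416,-.1355,.2101,7.2,-13.3],[.5272,-.1365,.2031,6.6,-2.1],[.5152,-.1375,.1919,1,6.7]])
x2=E2[:,0]*np.cos(.075)+E2[:,1]*np.sin(.075);h=np.arctan2(x2-cx,E2[:,2]-cz);t2=-(E2[:,3]*np.cos(h)-E2[:,4]*np.sin(h))*.055
print(np.c_[np.degrees(h),t2,-.328+k[1]*np.sin(h)+k[2]*np.cos(h)])
E
python3 fit.py | sed -n '/---/,$p'
python3 -c "
from h import *
S=cam('scene');T=cam('top')
a=cv2.resize(T['img'][150:280,225:335],None,fx=3,fy=3);b=cv2.resize(S['img'][120:310,200:350],None,fx=2.5,fy=2.5)[:390]
b=cv2.resize(S['img'][130:295,200:360],(378,390))
cv2.imwrite('pics/g4.png',np.hstack([a,b])[:,:,::-1])"; python3 th.py
```

```text
---
[[  1.13492696  -0.1422712   -0.13383481]
 [-17.07782493  -0.16371918  -0.18060862]
 [-33.76308824  -0.2375871   -0.23656522]
 [-50.91633038  -0.32071433  -0.30206635]]
14.1667 -58.79033141208037 t -0.30385540740972783 [ 0.9538 -0.2784  5.8816] 0.020512243363609503 0.11385979181712562
```

View pics/g4.png

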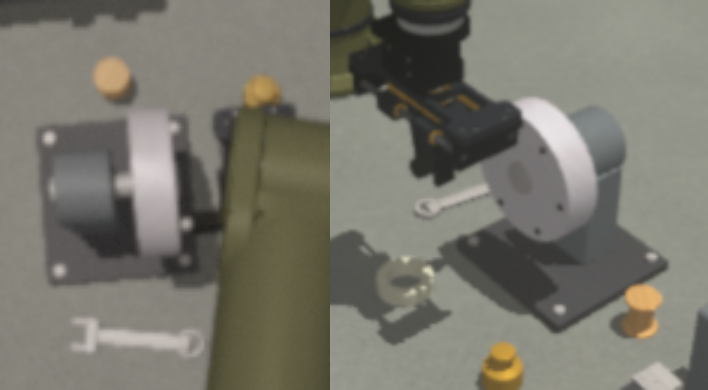

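```bash
python3 -c "
from cell import job
print(job.sign_off())"; python3 th.py
```

```text
the job is handed in; nothing more can be done
None
the job is handed in; nothing more can be done
```

The heavy side should now be straight down, within a few degrees. The arm is still gripping the handle and holding the wheel still. I handed the job in at about 14.2 s of the 51 s allowed.

- **Turning and feeling:** I gripped the handle near its outer end with 50 N and cranked the wheel slowly about 400° in the positive direction, reading the force every 20°. The fit gave a bearing drag of 0.33 N m and a weight pull of 0.23 N m, both in line with what was stated. It puts the heavy side down at a wheel angle of -57.4°.
- **Checking:** I cranked back to that angle, and the four readings on the way matched the fit to within 0.02 N m.
- **Last checks:** The measured wheel angle was -58.8°, 1.4° from the target, and the wheel was at rest. The grip was closed on the handle at 20.5 mm, with a steady push of about 6 N that is below what turns the wheel. In the last pictures the tape, spanner, brass weight and bobbin look undisturbed. I did not look at the pencup and tray again; the hand passed well above the tray and nowhere near the pencup.

No check failed or disagreed. The main uncertainty is a small offset in the force readings, which could shift the heavy-side estimate by a few degrees, still within the 15° allowed. The sign-off gave no verdict, and no readings were available after it.

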